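Pin the shaker platform and jack up its side

TASK

The right-hand feet of the platform shaker are to be changed. First lock its platform: take the lock pin from the accessory block, push it fully home through the platform's front tab into the lock boss, and let go of it. Then set the lever jack with its saddle centred under the round lift pad of the bracket on the shaker's right side (marked with a triangle), press the jack handle right down so that both right-hand feet stand clear of the worktop, and finish while still holding the handle down with the gripper; do not lift or shove the shaker by hand, and leave the other things where they are.

Things in the scene. Friction and masses are not known exactly. Their poses are not given: they have to be found in the camera images.
- shaker: low white bench shaker, 3 kg, standing freely: housing 190 (x) x 210 (y) mm on four feet, aluminium platform on top, highest part (side rails) 84 mm up. Origin: under its centre at worktop level; x to its back, y to its left, z up. Front (-x): controls and lock boss; right side (-y): lift bracket. The platform slides 12 mm either way along y with light friction and starts at its middle
- lock_hole (a point): centre of the mouth of the lock hole in the platform's front tab, at the tab's upper face, 74 mm above the worktop; z up. The hole is 10 mm wide through the 6 mm tab (chamfered), then 11 mm wide in the boss 6 mm below, which is open at the bottom. Tab and boss are 34 x 34 mm, in front of the housing
- lift_pad (a point): lowest point of the round steel lift pad (18 mm across, slightly domed) under the lift bracket, 45 mm above the worktop before lifting; axes of the shaker. The bracket is a plate 44 mm wide (x), top 57 mm up with a dark triangle on it; it reaches 40 mm out from the housing's right side; the pad's centre is 28 mm out, 12 mm inside the bracket's edge
- foot_front (a point): centre of the underside of the shaker's right front foot; height 0 when it stands on the worktop
- foot_rear (a point): centre of the underside of the shaker's right rear foot; height 0 when it stands on the worktop
- pin_block: grey plastic accessory block, 50 (x) x 66 (y) x 38 mm, fixed; origin under its centre. The pin stands in a 10 mm hole 14 mm from its centre towards -y; three small hex keys stand 22 mm from its centre towards +y, up to 20 mm above its top
- lock_pin: steel lock pin, 70 mm long, upright: shaft 8 mm thick and 36 mm long with chamfered foot, then a collar 20 mm across and 3 mm thick, then a round knurled head 16 mm across and 31 mm tall to take hold of; 50 g. Origin: the tip of the shaft; z along the pin to its head. Parked, the collar rests on the block's top, 38 mm above the worktop
- pin_tip (a point): tip of the pin's shaft (same point as the pin's origin)
- pin_shoulder (a point): centre of the underside of the pin's collar, 36 mm above the tip; it rests on the tab when the pin is fully home
- jack: steel lever jack, 0.87 kg, loose: base plate 150 x 64 x 8 mm, from 83 mm behind to 67 mm ahead of the origin, which is at worktop level under the handle's pivot (50 mm up). x points to the toe with the saddle (36 mm ahead), z up. Take it from above across y by its two cheek plates: together 40 mm wide (y), x from -24 to +12 mm, tops 69 mm up. The handle rises backwards (-x) between them
- saddle (a point): centre of the jack's dished saddle, on the floor of the dish, 35.5 mm above the worktop when lowered; outer width 32 mm, dish 25 mm wide with a rim 3.5 mm high (rim 39 mm above the worktop when lowered). It rises 36 mm per radian of the handle
- jack_handle (a joint): angle of the jack handle from its raised rest, rad: 0 raised (30 degrees above level), 0.55 right down (about level). A spring and the load push it back up as soon as it is let go; fully down with the shaker on it takes 5 to 9 N at the grip
- handle_grip (a point): middle of the black rubber grip (16 mm thick, 75 mm long) of the handle, on its axis, 160 mm from the pivot: 130 mm above the worktop when raised, 45 mm when right down; it moves in an arc about the pivot
- lab_book: dark notebook 235 x 170 x 19 mm, left of the shaker, to be left alone
- marker: black marker 128 mm long, lying on the worktop, to be left alone
- cold_block: white cooling block with wells, 66 x 95 x 38 mm, to be left alone
- forceps: thin metal forceps 120 mm long, lying on the worktop, to be left alone
- timer: white bench timer 34 x 64 x 43 mm, to be left alone
- wipe_pack: soft-looking pack of wipes 42 x 106 x 28 mm, to be left alone

How it is judged:
On the way, in this order (a step that is already met when the one before it is completed fails the run):
1. the lock pin is fully home in the lock hole and let go (horizontal distance between pin_shoulder and lock_hole below 0.006 m and z of pin_shoulder in the frame of lock_hole below 0.004 m and z of pin_tip in the frame of lock_hole below -0.03 m and contact force between the fingers and lock_pin below 0.1 N), for 0.2 s.
2. the jack stands on the worktop with its lowered saddle under the lift pad (horizontal distance between saddle and lift_pad below 0.008 m and height (world z) of jack below 0.003 m and angle between jack's own z axis and vertical below 0.05 rad and value of joint jack_handle below 0.12 rad), for 0.2 s.
3. the handle is pressed down by the gripper and the saddle carries the shaker's right side (value of joint jack_handle above 0.45 rad and contact force between jack and shaker above 4 N and contact force between the fingers and jack above 1 N), for 0.2 s.
At the end, for the whole second after the job is handed in: the gripper holds the jack handle beyond 0.45 rad with at least 1 N; the saddle, within 9 mm of the lift pad, carries the still shaker, both right feet 5 mm or more up, untouched by the arm; the jack stands flat; the lock pin's collar is within 4 mm of the tab (all of step 3 and height (world z) of each of foot_front, foot_rear above 0.005 m and horizontal distance between saddle and lift_pad below 0.009 m and contact force between each of the arm, the fingers and shaker below 0.3 N and angle between jack's own z axis and vertical below 0.06 rad and linear speed of shaker below 0.01 m/s and horizontal distance between pin_shoulder and lock_hole below 0.006 m and z of pin_shoulder in the frame of lock_hole below 0.004 m); the arm keeps its last pose, push and grip.
It fails at once if the shaker is shoved more than 30 mm (distance of shaker from where it was at the start of the episode above 0.03 m).
It fails at once if another thing on the worktop is disturbed by more than 30 mm (distance of any of lab_book, marker, cold_block, forceps, timer, wipe_pack from where it was at the start of the episode above 0.03 m).
It also fails if it takes over 67 s, if anything falls off the work surface, if the arm or the gripper's body presses on something with over 40 N, if the wrist force passes 120 N, or if a joint passes its speed limit or range.

ROBOT

A 6-joint arm with a two-finger parallel gripper is mounted at the origin on a cart in front of the work surface, level with it; the furniture and walls round the work are solid. World frame = base frame: x ahead of the robot, y to its left, z up, the work surface at z = 0. Lengths are in m, angles in rad, forces in N, time in s.
With the tool pointing down it reaches from about 0.35 to 0.85 m from the base axis. Payload 8.1 kg.
Tool frame: the origin (TCP) lies between the finger pads; the fingertips stand 14 mm ahead of it and the grasp point (between the pads) lies 5 mm behind it (robot.tcp_to_tips is the z of the fingertips in the tool frame, in m); z points along the fingers, y is the line along which they close (so a half turn about z gives the same grasp; the last joint's range is limited). The gripper opens to 93 mm and grips with 3 to 60 N. Pads are 15 mm wide; open, the fingers measure 128 mm over their backs; the gripper's body (75 mm by 188 mm) begins 65 mm behind the grasp point.
Start: joints at [-0.085, 0.13, 1.488, -0, 1.523, -0.085], TCP at [0.6, 0, 0.206] pointing down, gripper open.
Joint ranges: [-2.96, 2.96], [-0.89, 2.26], [0.02, 2.5], [-1.34, 4.48], [0, 2.73], [-2.66, 2.66]. Speed limits (rad/s): [2.39, 2.39, 2.79, 3.14, 3.14, 3.14].

INTERFACE

Orientations are given as a rotation vector (axis times angle).
In Python, from plant import sensors, read_camera, robot gives the robot as it stands.
- The arm moves only by the tool jog_arm, called as name(argument=value, ...), one argument or row to a line, values as JSON. Schema: {"type":"object","properties":{"rows":{"type":"object","properties":{"offsets":{"type":"array","items":{"type":"array","items":{"type":"number"},"minItems":5,"maxItems":5},"minItems":1,"maxItems":20}},"additionalProperties":false,"required":["offsets"]},"squeeze":{"type":"number"},"only":{"type":"string"},"quiet":{"type":"boolean"},"lines":{"type":"string"}},"required":["rows"],"additionalProperties":false}. rows is an object whose key "offsets" holds a list of rows, 1 to 20 of them, each of 5 numbers: the finger opening in m, then dx, dy, dz in shares of the most that a row can go, 1 being 50 mm, then a turn about the tool's z in shares of 90 degrees (1.0 is 90 degrees); each row shifts and turns the commanded pose from where the row before left it, along the tool's axes as they then stand; what a row does not reach is not made up. A row lasts 1/10 s, in which the tool goes at most 0.05 m and 0.15 rad, less where a joint would pass 70% of its speed; a pose out of reach is approached as far as the arm can. The fingers move at their own pace and stop on an object; squeeze is the grip in N (left out, the last holds). Time passes only in rows, so rows that do not move let the fingers close. The tool returns the time, the measured TCP pose, the force, the opening and the grip force at its end. only (a regular expression) keeps the lines of the reply that match it, lines (a string "A,B") keeps lines A to B, and quiet returns only ok. Shift and turn numbers lie between -1 and 1, and a call with a number outside is refused. Input that does not fit is refused with a message, and nothing moves.
- sensors.read_state(): the state, without advancing time (a new reading comes with each control period).
- read_camera(name): name is "scene" or "side" or "wrist"; returns a dict with "image" (420x560x3 uint8, red, green, blue), "depth" (420x560 float32, m along the optical axis (not along the pixel's ray), 0 where there is no reading), "fx", "fy", "cx", "cy" (pixels), "R" (3x3) and "t" (3): a world point X has camera coordinates R X + t. Camera axes: x right, y down, z forward; pixel columns grow to the right and rows downward; lengths in m; the calibration is good to about 2 mm. A picture is of the moment at which its call begins.
- robot.close_job(): hands the job in; it is judged then, once.
The state is a dict: "t": time; "q": joint angles; "dq": joint speeds; "joint_torque": joint torques, N m; "tool_pos": TCP position; "orientation": TCP orientation; "force": force on the tool from outside, world axes, zero at the start; "wrist_torque": the same for the moment, N m; "opening": finger opening in m; "gripper_force": force on a finger pad.
Only numpy, scipy, OpenCV 4.12 (cv2) and the standard library are available. Lean on these libraries where they do the work, as an engineer would, in place of code of your own. Each camera call takes 0.05 s, during which the arm holds its last target. There are 200 camera calls.

## Working session

There is one attempt and no reset: what is moved stays moved. The work goes in short steps, Python scripts to look and compute and a tool call to move; the robot and the scene stay as the last step left them, time stands still between calls to the robot, and variables do not carry over. Pictures are saved under pics/ and viewed, at most 10 in all, crops included, and the job is handed in when it is done.

```bash
mkdir -p pics; ls; cat > h.py <<'E'
import numpy as np, cv2
from plant import sensors, read_camera, robot
def snap(name,fn=None):
    c=read_camera(name)
    if fn: cv2.imwrite('pics/'+fn,c['image'][:,:,::-1])
    np.savez('/tmp/'+name,**c)
    return c
def cloud(c):
    d=c['depth']; v,u=np.mgrid[:d.shape[0],:d.shape[1]]
    P=np.stack([(u-c['cx'])/c['fx']*d,(v-c['cy'])/c['fy']*d,d],-1)
    W=(P-c['t'])@c['R']
    W[d==0]=np.nan
    return W
E
python3 - <<'E'
from h import *
for n in ['scene','side','wrist']:
    c=snap(n,n+'0.png'); print(n,-c['R'].T@c['t'],c['R'][2])
a=[cv2.imread(f'pics/{n}0.png') for n in('scene','side')]
s=sensors.read_state();print({k:np.round(v,3) for k,v in s.items()})
E
```

```text
pics
scene [-0.05339745 -0.44729799  0.5990932 ] [ 0.59911592  0.63810282 -0.48361649]
side [ 0.1547937  -0.76955922  0.53171776] [ 0.34827028  0.86398565 -0.36364353]
wrist [0.59902126 0.08411639 0.38320478] [-0.00273233 -0.29972139 -0.95402286]
{'t': np.float64(0.15), 'q': array([-0.085,  0.131,  1.489, -0.   ,  1.523, -0.085]), 'dq': array([ 0.   , -0.001, -0.003,  0.001,  0.   ,  0.   ]), 'joint_torque': array([ 0.0000e+00, -5.6047e+01, -4.9233e+01,  7.7000e-02,  3.1000e-02,
       -0.0000e+00]), 'tool_pos': array([0.6  , 0.   , 0.205]), 'orientation': array([-2.221e+00, -2.221e+00,  1.000e-03]), 'force': array([-0.09 ,  0.507,  0.212]), 'wrist_torque': array([ 0.06 , -0.021, -0.01 ]), 'gripper_force': np.float64(0.0), 'opening': np.float64(0.092)}
```

View pics/scene0.png

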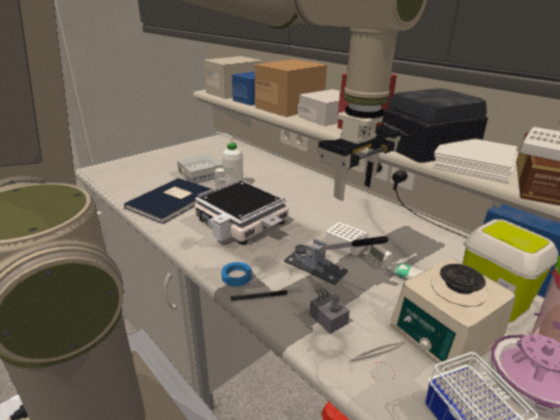

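View pics/side0.png

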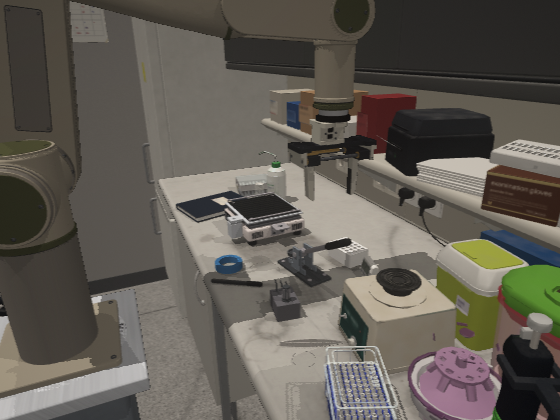

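The scene view shows the shaker at about (240,210), the jack at (318,262) with its handle pointing right, the pin block at (330,310), and the marker at (258,295). The side view agrees. Next I merge the clouds into a top-down map.

```bash
cat > ortho.py <<'E'
from h import *
def ortho(cams,x0,x1,y0,y1,res,fn,scale=1,zmax=.16):
    pts=[];col=[]
    for n in cams:
        c=dict(np.load(f'/tmp/{n}.npz'))
        # upsample for density
        W=cloud(c); 
        k=4; W=cv2.resize(W,None,fx=k,fy=k,interpolation=cv2.INTER_NEAREST) if False else W
        pts.append(W.reshape(-1,3)); col.append(c['image'].reshape(-1,3))
    P=np.concatenate(pts);C=np.concatenate(col)
    m=(P[:,2]<zmax)&(P[:,0]>x0)&(P[:,0]<x1)&(P[:,1]>y0)&(P[:,1]<y1)
    P,C=P[m],C[m]; o=np.argsort(P[:,2]);P,C=P[o],C[o]
    H=int((x1-x0)/res)+1;Wd=int((y1-y0)/res)+1
    I=np.zeros((H,Wd,3),np.uint8); Z=np.full((H,Wd),np.nan)
    r=((x1-P[:,0])/res).astype(int);q=((y1-P[:,1])/res).astype(int)
    I[r,q]=C; Z[r,q]=P[:,2]
    hz=np.nan_to_num(np.clip(Z/.1,0,1))*255
    hc=cv2.applyColorMap(hz.astype(np.uint8),cv2.COLORMAP_JET)
    hc[np.isnan(Z)]=0
    out=np.hstack([I[:,:,::-1],hc]) if fn else None
    if fn: cv2.imwrite('pics/'+fn,cv2.resize(out,None,fx=scale,fy=scale,interpolation=cv2.INTER_NEAREST))
    return P,C
if __name__=='__main__':
    P,C=ortho(['scene','side','wrist'],.25,.85,-.35,.35,.0018,'ortho0.png')
    m=(P[:,2]<.01)&(P[:,2]>-.01);print('table z',np.median(P[m,2]))
E
python3 ortho.py
```

```text
table z -0.00031244813763578526
```

View pics/ortho0.png

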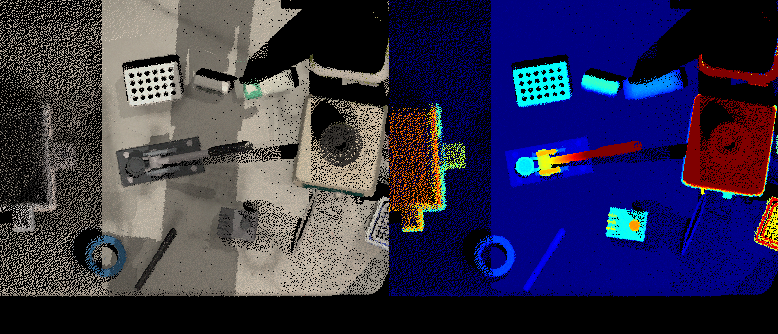

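The top map shows the jack toe already facing the shaker (+y), with the saddle near (0.55, 0.10). The bracket is near (0.57, 0.23), the tab near (0.455, 0.31) and the pin near (0.45, -0.09). Now I fit each of these precisely.

```bash
cat > m1.py <<'E'
from h import *
from ortho import ortho
P,C=ortho(['scene','side','wrist'],.25,.9,-.35,.6,.0018,None)
S=[cloud(dict(np.load(f'/tmp/{n}.npz'))).reshape(-1,3) for n in('scene','side','wrist')]
def box(x0,x1,y0,y1,z0,z1,A=P):
    m=(A[:,0]>x0)&(A[:,0]<x1)&(A[:,1]>y0)&(A[:,1]<y1)&(A[:,2]>z0)&(A[:,2]<z1);return A[m]
def rect(A,n):
    r=cv2.minAreaRect(A[:,:2].astype(np.float32)*1000);print(n,len(A),np.round(r[0],1),np.round(r[1],1),round(r[2],2))
for i,s in enumerate(S):
    print(i)
    for n,b in dict(rails=(.4,.75,.2,.55,.079,.088),bracket=(.5,.64,.2,.256,.053,.061),tab=(.42,.485,.25,.36,.071,.077),
       block=(.4,.5,-.14,-.02,.035,.04),cheek=(.5,.62,.03,.09,.065,.071),saddle=(.5,.62,.07,.13,.036,.042),base=(.48,.62,-.03,.16,.006,.010),head=(.4,.5,-.14,-.05,.066,.074),grip=(.5,.68,-.2,.03,.08,.16),dev=(.45,.72,-.36,-.16,.09,.2)).items():
        A=box(*b,A=s)
        if len(A)>8: rect(A,n)
E
python3 m1.py
python3 - <<'E'
import cv2,numpy as np
a=cv2.imread('pics/scene0.png')[170:280,180:400];b=cv2.imread('pics/side0.png')[180:330,200:380]
a=cv2.resize(a,None,fx=3,fy=3,interpolation=2)[:, :400*1];b=cv2.resize(b,None,fx=3,fy=3)[:450,:]
h=np.zeros((450,800,3),np.uint8);h[:330,:400]=a[:,:400];h[:450,400:800]=b[:,:400]
cv2.imwrite('pics/c.png',h)
E
```

```text
0
rails 248 [593.5 404.6] [242.4 284. ] 1.66
bracket 149 [546.8 234.7] [42.3 87.5] 89.94
tab 217 [458.7 307.8] [ 51.4 103.7] 0.53
block 427 [446.1 -77.3] [69.9 52.2] 82.05
cheek 90 [558.9  56.7] [45.1 49.7] 9.72
saddle 61 [542.4  98.4] [50.7 26.7] 50.22
base 534 [556.6  62.1] [ 66.2 151.4] 11.02
head 53 [442.9 -92.7] [14.9 15.2] 0.96
grip 692 [ 546.5 -101.2] [111.6 238. ] 16.42
dev 7692 [ 585.4 -269.9] [177.1 269. ] 89.96
1
rails 198 [599.4 404.1] [243.7 290.3] 0.36
bracket 108 [562.6 233.7] [118.3  43.3] 0.14
tab 121 [461.4 306.8] [ 46.7 101.2] 2.18
block 305 [448.2 -79.2] [69.1 51.1] 81.05
cheek 57 [561.4  57. ] [42.5 45.8] 5.9
saddle 22 [556.1  95.6] [34.7 49.6] 1.05
base 445 [559.7  61. ] [ 65.5 151.9] 11.38
head 45 [445.9 -92.8] [16.5 16.2] 35.72
grip 426 [577.8 -95.3] [227.6  74.2] 78.75
dev 7125 [ 584.8 -268.9] [272.1 172.9] 1.43
2
block 1803 [446. -78.] [67.1 50.7] 80.98
cheek 807 [559.9  57. ] [40.2 49.8] 10.09
saddle 564 [553.7  98.9] [34.4 45.7] 14.18
base 5032 [559.  62.] [ 63.8 149.6] 10.26
head 228 [443.4 -90.7] [16.6 14. ] 43.12
grip 7952 [ 554.4 -110. ] [133.5 249.5] 22.43
dev 5995 [ 592.2 -198.1] [167.5  53.2] 8.03
```

View pics/c.png

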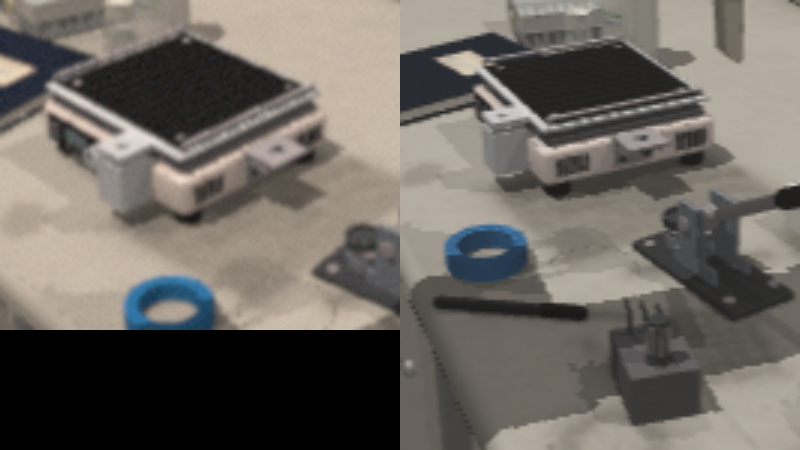

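The pin is at (0.4437, -0.0915), consistent with the block fit and the head size. Moving to grasp it.

The rows are not in the units I measure in: shifts go in shares of 50 mm and turns go in shares of 90 degrees. I convert before sending: 0.04 m is 0.8, -0.0323 m is -0.646.

jog_arm(
  rows={"offsets": [[0.05, -0.36, -0.62, 0.24, 0], [0.05, -0.36, -0.62, 0.24, 0], [0.05, -0.36, -0.62, 0.24, 0], [0.05, -0.36, -0.62, 0.3, 0], [0.05, -0.39, -0.646, 0.3, 0], [0.05, 0, 0, 0.8, 0], [0.05, 0, 0, 0.8, 0], [0.05, 0, 0, 0, 0]]},
  squeeze=25,
)

```text
t: 0.95
tool_pos: [0.4388, -0.0902, 0.0545]
orientation: [-2.216, -2.215, 0.007]
force: [-0.6, 1.1, -0.2]
opening: 0.05
gripper_force: 0.0
```

jog_arm(
  rows={"offsets": [[0.05, 0, 0, 0, 0], [0.05, 0, 0, 0, 0]]},
)

```text
t: 1.15
tool_pos: [0.4453, -0.0918, 0.0621]
orientation: [2.219, 2.22, 0.002]
force: [0.1, 0.0, -0.1]
opening: 0.0498
gripper_force: 0.0
```

Scaled: -0.05 m is -1, -0.03 m is -0.6.

jog_arm(
  rows={"offsets": [[0.0, 0, -0.03, 0, 0], [0, 0, 0, 0, 0], [0, 0, 0, 0, 0], [0, 0, 0, 0, 0], [0, 0, 0, -0.6, 0], [0, 0, 0, -1, 0], [0, 0, 0, -1, 0], [0, 0, 0, 0, 0]]},
  squeeze=25,
)

```text
t: 1.95
tool_pos: [0.4464, -0.0928, 0.198]
orientation: [2.213, 2.214, 0.009]
force: [1.4, 0.3, 0.3]
opening: 0.0006
gripper_force: 0.0
```

```bash
python3 - <<'E'
from h import *
print(sensors.read_state()['tool_pos'])
E
```

```text
[ 0.44635123 -0.09279121  0.19803891]
```

```bash
python3 - <<'E'
from h import *
snap('wrist','w1.png');snap('side','s1.png')
a=cv2.imread('pics/w1.png');b=cv2.resize(cv2.imread('pics/s1.png')[200:360,180:400],None,fx=1.1,fy=1.1)
o=np.zeros((420,800,3),np.uint8);o[:,:560]=a;o[:176,560:]=b[:176,:240]
cv2.imwrite('pics/ws1.png',o)
W=cloud(dict(np.load('/tmp/wrist.npz')));m=(W[...,0]>.4)&(W[...,0]<.5)&(W[...,1]>-.14)&(W[...,1]<-.04)&(W[...,2]>.066)&(W[...,2]<.076)
print(m.sum(),W[m].mean(0),W[m].min(0),W[m].max(0))
E
```

```text
280 [ 0.44402704 -0.09120556  0.0708388 ] [ 0.43572287 -0.10066964  0.06663048] [ 0.45236697 -0.08352607  0.07356815]
```

View pics/ws1.png

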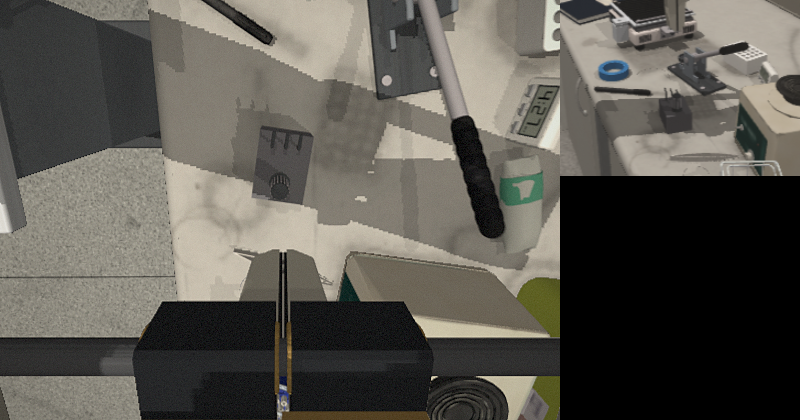

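The pin is still parked at image (280,187), world (0.444, -0.091). The fingers had not closed before I lifted, so I retry with more closing time.

Scaled: 0.045 m is 0.9, 0.04 m is 0.8.

jog_arm(
  rows={"offsets": [[0.05, 0, -0.036, 0, 0], [0.05, 0, 0, 0, 0], [0.05, 0, 0, 0, 0], [0.05, 0, 0, 0, 0], [0.05, 0, 0, 0, 0], [0.05, 0, 0, 0.9, 0], [0.05, 0, 0, 0.9, 0], [0.05, 0, 0, 0.8, 0], [0.05, 0, 0, 0, 0], [0.03, 0, 0, 0, 0], [0, 0, 0, 0, 0], [0, 0, 0, 0, 0], [0, 0, 0, 0, 0], [0, 0, 0, 0, 0], [0, 0, 0, 0, 0], [0, 0, 0, 0, 0]]},
  squeeze=25,
)

```text
t: 3.65
tool_pos: [0.4405, -0.0915, 0.06]
orientation: [2.221, 2.221, 0.0]
force: [0.3, -0.5, -0.9]
opening: 0.0011
gripper_force: 0.0
```

```bash
python3 - <<'E'
from h import *
snap('wrist','w2.png');snap('side','s2.png')
a=cv2.resize(cv2.imread('pics/w2.png')[150:420,140:440],None,fx=1.3,fy=1.3);b=cv2.resize(cv2.imread('pics/s2.png')[230:340,230:330],None,fx=4,fy=4)
o=np.zeros((440,800,3),np.uint8);o[:351,:390]=a;o[:,400:]=b
cv2.imwrite('pics/ws2.png',o)
E
```

```text
(no output)
```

View pics/ws2.png

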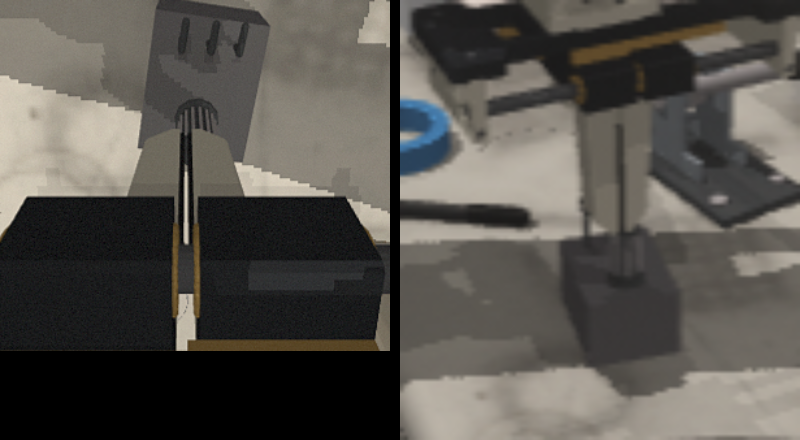

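```bash
python3 - <<'E'
from h import *
print(robot.tcp_to_tips, sensors.read_state()['tool_pos'])
for n in('side','wrist'):
    c=dict(np.load(f'/tmp/{n}.npz'));W=cloud(c).reshape(-1,3);K=c['image'].reshape(-1,3)
    m=(abs(W[:,0]-.444)<.03)&(abs(W[:,1]+.0915)<.03)&(W[:,2]>.041)&(W[:,2]<.12)
    for z in np.arange(.04,.12,.006):
        k=m&(W[:,2]>=z)&(W[:,2]<z+.006)
        if k.sum():print(n,round(z,3),k.sum(),W[k].min(0).round(4)[:2],W[k].max(0).round(4)[:2],K[k].mean(0).round())
    for X in([.444,-.0915,.072],[.4405,-.0915,.046]):
        p=c['R']@X+c['t'];print(p[0]/p[2]*c['fx']+c['cx'],p[1]/p[2]*c['fy']+c['cy'])
E
```

```text
0.014 [ 0.44034287 -0.09147202  0.05982848]
side 0.04 16 [ 0.4369 -0.1006] [ 0.4535 -0.093 ] [43. 43. 42.]
side 0.046 21 [ 0.4376 -0.1009] [ 0.4536 -0.0845] [63. 60. 60.]
side 0.052 24 [ 0.4378 -0.1015] [ 0.4534 -0.0859] [66. 63. 63.]
side 0.058 19 [ 0.4381 -0.1009] [ 0.4535 -0.0887] [64. 62. 61.]
side 0.064 22 [ 0.438 -0.102] [ 0.4539 -0.0886] [63. 61. 60.]
side 0.07 16 [ 0.4343 -0.1007] [ 0.4524 -0.0937] [72. 69. 65.]
side 0.076 24 [ 0.4305 -0.1018] [ 0.4552 -0.0961] [108. 103.  93.]
side 0.082 40 [ 0.4262 -0.1025] [ 0.4546 -0.0839] [106. 101.  91.]
side 0.088 40 [ 0.4257 -0.1025] [ 0.4546 -0.0862] [104.  99.  90.]
side 0.094 38 [ 0.4256 -0.1024] [ 0.4554 -0.0825] [105. 100.  90.]
side 0.1 47 [ 0.4251 -0.1023] [ 0.4571 -0.0828] [103.  98.  89.]
side 0.106 44 [ 0.4244 -0.102 ] [ 0.4569 -0.0843] [97. 92. 84.]
side 0.112 44 [ 0.4242 -0.1022] [ 0.4576 -0.0874] [98. 93. 85.]
side 0.118 17 [ 0.4237 -0.1017] [ 0.4548 -0.086 ] [101.  95.  87.]
284.9080218776534 285.81321497166556
283.5563270979767 296.7923726376471
wrist 0.04 80 [ 0.435  -0.0923] [ 0.4537 -0.0821] [52. 52. 51.]
wrist 0.046
[... 226 characters left out ...]
11 -0.0833] [68. 66. 64.]
wrist 0.07 139 [ 0.4309 -0.0974] [ 0.449  -0.0814] [77. 75. 68.]
wrist 0.076 275 [ 0.425  -0.0839] [ 0.4539 -0.0813] [96. 92. 81.]
wrist 0.082 357 [ 0.4242 -0.0844] [ 0.4548 -0.0812] [100.  95.  84.]
wrist 0.088 468 [ 0.4238 -0.0987] [ 0.4551 -0.0811] [98. 93. 83.]
wrist 0.094 454 [ 0.4235 -0.0983] [ 0.4556 -0.0809] [102.  98.  86.]
wrist 0.1 524 [ 0.4232 -0.0842] [ 0.4558 -0.0811] [102.  98.  86.]
wrist 0.106 598 [ 0.4228 -0.0845] [ 0.456 -0.081] [101.  97.  85.]
wrist 0.112 696 [ 0.4226 -0.0841] [ 0.4564 -0.0808] [94. 90. 80.]
wrist 0.118 157 [ 0.4229 -0.084 ] [ 0.4561 -0.081 ] [89. 85. 75.]
291.554517742184 265.98013881225114
284.42220161256324 245.19645470123135
```

```bash
python3 - <<'E'
from h import *
s=sensors.read_state();print({k:np.round(s[k],4) for k in('t','q','tool_pos','opening','force')})
for n in('side','wrist'):
    c=dict(np.load(f'/tmp/{n}.npz'));W=cloud(c).reshape(-1,3);K=c['image'].reshape(-1,3)
    print(n,-c['R'].T@c['t'])
    m=(abs(W[:,0]-.444)<.03)&(abs(W[:,1]+.0915)<.05)
    for z in np.arange(.11,.23,.008):
        k=m&(W[:,2]>=z)&(W[:,2]<z+.008)
        if k.sum():print(round(z,3),k.sum(),W[k].min(0).round(3)[:2],W[k].max(0).round(3)[:2],K[k].mean(0).round())
E
```

```text
{'t': np.float64(3.75), 'q': array([-0.3189, -0.161 ,  2.0514, -0.    ,  1.2513, -0.3189]), 'tool_pos': array([ 0.4403, -0.0915,  0.0598]), 'opening': np.float64(0.0005), 'force': array([-0.7117, -0.2711,  0.3813])}
side [ 0.1547937  -0.76955922  0.53171776]
0.11 56 [ 0.424 -0.102] [ 0.458 -0.087] [98. 93. 85.]
0.118 64 [ 0.423 -0.102] [ 0.457 -0.085] [99. 94. 86.]
0.126 65 [ 0.423 -0.102] [ 0.458 -0.083] [96. 91. 83.]
0.134 67 [ 0.422 -0.102] [ 0.457 -0.086] [99. 94. 85.]
0.142 36 [ 0.422 -0.102] [ 0.46  -0.088] [94. 89. 81.]
0.15 3 [ 0.415 -0.104] [ 0.416 -0.101] [77. 73. 66.]
0.158 52 [ 0.416 -0.13 ] [ 0.47  -0.121] [36. 36. 35.]
0.166 102 [ 0.415 -0.129] [ 0.474 -0.121] [34. 33. 31.]
0.174 201 [ 0.415 -0.129] [ 0.47  -0.099] [36. 34. 32.]
0.182 93 [ 0.414 -0.115] [ 0.474 -0.109] [88. 70. 42.]
0.19 105 [ 0.416 -0.116] [ 0.474 -0.111] [30. 30. 29.]
0.198 101 [ 0.414 -0.116] [ 0.474 -0.103] [86. 81. 75.]
0.206 103 [ 0.415 -0.115] [ 0.459 -0.103] [96. 91. 83.]
0.214 64 [ 0.415 -0.113] [ 0.458 -0.104] [87. 82. 75.]
0.222 85 [ 0.415 -0.115] [ 0.458 -0.099] [88. 83. 76.]
wrist [ 0.43969308 -0.00741162  0.23829588]
0.11 915 [ 0.423 -0.084] [ 0.456 -0.081] [96. 91. 81.]
0.118 285 [ 0.423 -0.084] [ 0.456 -0.081] [73. 70. 63.]
0.126 208 [ 0.437 -0.088] [ 0.443 -0.081] [42. 40. 37.]
0.15 43 [ 0.437 -0.098] [ 0.442 -0.091] [98. 93. 83.]
0.158 2332 [ 0.414 -0.088] [ 0.469 -0.054] [25. 25. 25.]
0.166 5964 [ 0.414 -0.086] [ 0.474 -0.054] [27. 27. 26.]
0.174 22624 [ 0.414 -0.073] [ 0.474 -0.054] [31. 30. 29.]
0.182 324 [ 0.433 -0.069] [ 0.469 -0.055] [87. 68. 37.]
```

```bash
python3 - <<'E'
from h import *
c=dict(np.load('/tmp/scene.npz'));W=cloud(c).reshape(-1,3);K=c['image'].reshape(-1,3)
m=(abs(W[:,0]-.6)<.09)&(abs(W[:,1])<.04)
for z in np.arange(.15,.32,.008):
        k=m&(W[:,2]>=z)&(W[:,2]<z+.008)
        if k.sum():print(round(z,3),k.sum(),W[k].min(0).round(3)[:2],W[k].max(0).round(3)[:2],K[k].mean(0).round())
E
```

```text
0.214 22 [ 0.542 -0.008] [0.654 0.008] [102.  93.  83.]
0.222 56 [ 0.535 -0.009] [0.655 0.011] [84. 77. 69.]
0.23 63 [ 0.535 -0.009] [0.66  0.008] [93. 85. 75.]
0.238 72 [ 0.534 -0.009] [0.659 0.011] [89. 82. 73.]
0.246 73 [ 0.534 -0.01 ] [0.66 0.01] [94. 86. 76.]
0.254 76 [ 0.533 -0.009] [0.659 0.01 ] [89. 82. 72.]
0.262 78 [ 0.533 -0.01 ] [0.66 0.01] [90. 82. 73.]
0.27 77 [ 0.533 -0.01 ] [0.659 0.01 ] [87. 80. 71.]
0.278 83 [ 0.532 -0.01 ] [0.661 0.011] [106.  97.  85.]
0.286 51 [ 0.531 -0.009] [0.662 0.008] [108.  99.  87.]
0.294 18 [ 0.644 -0.012] [0.659 0.011] [105.  96.  85.]
0.302 163 [ 0.51  -0.035] [0.683 0.034] [99. 91. 80.]
0.31 279 [ 0.51  -0.036] [0.682 0.035] [73. 68. 60.]
0.318 314 [ 0.511 -0.036] [0.683 0.037] [63. 58. 53.]
```

Measured finger tips sit at z = tool_z + 0.0135 in both the start view and now, which is 27 mm higher than the nominal offset (14 mm ahead of the TCP). The fingers therefore closed just above the pin. I'll use the measured offset from here.

Scaled: 0.02 m is 0.4, 0.0185 m is 0.37.

jog_arm(
  rows={"offsets": [[0.05, 0, 0.084, -0.2, 0], [0.05, 0, 0, 0, 0], [0.05, 0, 0, 0, 0], [0.05, 0, 0, 0, 0], [0.05, 0, 0, 0, 0], [0.05, 0, 0, 0, 0], [0.05, 0, 0, 0.4, 0], [0.05, 0, 0, 0.37, 0], [0.05, 0, 0, 0, 0], [0, 0, 0, 0, 0], [0, 0, 0, 0, 0], [0, 0, 0, 0, 0], [0, 0, 0, 0, 0], [0, 0, 0, 0, 0], [0, 0, 0, 0, 0], [0, 0, 0, 0, 0]]},
  squeeze=25,
)

```text
t: 5.35
tool_pos: [0.445, -0.0916, 0.0318]
orientation: [2.221, 2.221, 0.001]
force: [-0.7, 0.4, 4.6]
opening: 0.0154
gripper_force: 25.0
```

Grasped: opening 15.4 mm at 25 N. Lift, carry towards the shaker, and turn so the fingers close along y.

Scaled: 0.048 m is 0.96, -0.04 m is -0.8.

jog_arm(
  rows={"offsets": [[0, 0, 0, -0.8, 0], [0, 0, 0, -0.8, 0], [0, 0, 0, -0.8, 0], [0, 0.9, 0, 0, 0], [0, 0.96, 0, 0, 0], [0, 0.96, 0, 0, 0], [0, 0.96, 0, 0, 0], [0, 0.96, 0, 0, 0], [0, 0.96, 0, 0, 0], [0, 0.96, 0, 0, 0], [0, 0.92, 0.9, 0, 0], [0, 0, 0, 0, 0]]},
  squeeze=25,
)

```text
t: 6.55
tool_pos: [0.4799, 0.2806, 0.1472]
orientation: [-2.216, -2.224, 0.007]
force: [-1.2, 0.3, -1.4]
opening: 0.0153
gripper_force: 25.0
```

jog_arm(
  rows={"offsets": [[0, 0, 0, 0, -0.091], [0, 0, 0, 0, -0.091], [0, 0, 0, 0, -0.091], [0, 0, 0, 0, -0.091], [0, 0, 0, 0, -0.091], [0, 0, 0, 0, -0.091], [0, 0, 0, 0, -0.091], [0, 0, 0, 0, -0.091], [0, 0, 0, 0, -0.091], [0, 0, 0, 0, -0.091], [0, 0, 0, 0, -0.0896], [0, 0, 0, 0, 0], [0, 0, 0, 0, 0]]},
)

```text
t: 7.85
tool_pos: [0.4794, 0.2769, 0.1513]
orientation: [-0.007, -3.141, 0.0]
force: [0.1, -0.5, -0.5]
opening: 0.0155
gripper_force: 25.0
```

```bash
python3 - <<'E'
from h import *
c=snap('wrist','w3.png');print(sensors.read_state()['tool_pos'],c['fx'],-c['R'].T@c['t'])
E
```

```text
[0.47942174 0.27694417 0.15130967] 364.68598917318053 [0.39509336 0.27774145 0.3296185 ]
```

View pics/w3.png

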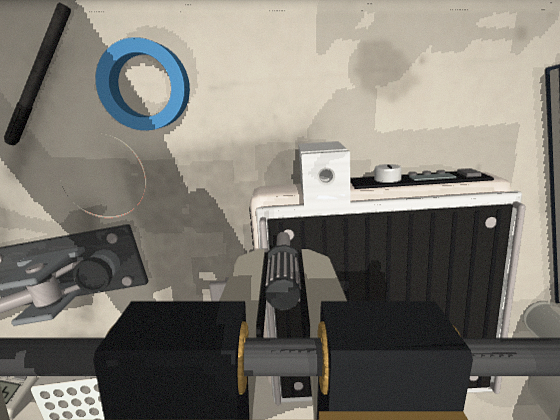

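The view shows the tab with its hole at (326,175). The held pin's shaft tip is near (288,233), and the front rail runs from (257,210) to (520,205). Now I measure the hole, the yaw and the held pin.

```bash
cat > m2.py <<'E'
from h import *
c=dict(np.load('/tmp/wrist.npz'));W=cloud(c);I=c['image'];g=cv2.cvtColor(I,cv2.COLOR_RGB2GRAY)
def ray(u,v,z):
    d=c['R'].T@np.array([(u-c['cx'])/c['fx'],(v-c['cy'])/c['fy'],1]);o=-c['R'].T@c['t'];return o+d*(z-o[2])/d[2]
sub=g[162:190,312:342]; _,b=cv2.threshold(cv2.GaussianBlur(sub,(3,3),0),0,255,cv2.THRESH_BINARY_INV+cv2.THRESH_OTSU)
n,l,st,ce=cv2.connectedComponentsWithStats(b)
for i in range(1,n): print('hole blob',st[i],ce[i]+[312,162],ray(*(ce[i]+[312,162]),.074))
z=W[...,2]
def rect(m,n):
    r=cv2.minAreaRect((W[m][:,:2]*1000).astype(np.float32));print(n,m.sum(),np.round(r[0],1),np.round(r[1],1),round(r[2],2))
m=(z>.071)&(z<.077)&(W[...,0]<.492)&(W[...,0]>.43)&(abs(W[...,1]-.308)<.025);rect(m,'tab');
# rail front top edge z=.084
E_=[]
for u in range(270,515,4):
    col=z[190:225,u]; k=np.where(col>.081)[0]
    if len(k): E_.append(W[190+k[0],u,:2])
E_=np.array(E_); 
if len(E_)>5:
    p=np.polyfit(E_[:,1],E_[:,0],1);print('front rail x=a y+b',p,np.std(E_[:,0]-np.polyval(p,E_[:,1])), 'at y',E_[:,1].min(),E_[:,1].max())
m=(z>.118)&(z<.15)&(abs(W[...,0]-.4794)<.02)&(abs(W[...,1]-.277)<.02)
for lo in np.arange(.116,.2,.008):
    k=(z>lo)&(z<lo+.008)&(abs(W[...,0]-.4794)<.018)&(abs(W[...,1]-.277)<.012)
    if k.sum()>5:print(round(lo,3),k.sum(),W[k].min(0).round(4),W[k].max(0).round(4))
E
python3 m2.py
```

```text
hole blob [  7   7  15  14 153] [325.8627451  174.74509804] [0.45156995 0.30796402 0.074     ]
tab 3947 [463.3 308. ] [49.9 57.3] 89.95
0.116 8 [0.4759 0.2736 0.1226] [0.4782 0.2803 0.124 ]
0.124 63 [0.4752 0.2736 0.1241] [0.4783 0.2808 0.132 ]
0.132 67 [0.4752 0.2732 0.1321] [0.4789 0.2807 0.1395]
0.14 18 [0.4752 0.2744 0.1401] [0.4765 0.2795 0.143 ]
0.156 311 [0.469  0.2659 0.1561] [0.4775 0.2887 0.164 ]
0.164 342 [0.4684 0.2651 0.164 ] [0.4773 0.289  0.172 ]
0.172 419 [0.4685 0.265  0.172 ] [0.4771 0.289  0.18  ]
0.18 550 [0.4684 0.2651 0.18  ] [0.4851 0.289  0.188 ]
0.188 1130 [0.4685 0.265  0.188 ] [0.4867 0.2889 0.196 ]
0.196 310 [0.468 0.265 0.196] [0.4868 0.2889 0.204 ]
```

Scaled: 0.02 m is 0.4, 0.019 m is 0.38.

jog_arm(
  rows={"offsets": [[0, 0.276, 0.31, 0, 0], [0, 0.276, 0.31, 0, 0], [0, 0, 0, 0.4, 0], [0, 0, 0, 0.38, 0], [0, 0, 0, 0, 0], [0, 0, 0, 0, 0], [0, 0, 0, 0, 0]]},
)

```text
t: 8.6
tool_pos: [0.4527, 0.3085, 0.1136]
orientation: [0.002, 3.14, 0.001]
force: [0.8, -0.5, -0.2]
opening: 0.0155
gripper_force: 25.0
```

```bash
python3 - <<'E'
from h import *
c=snap('wrist','w4.png');s=sensors.read_state();print(s['tool_pos'],s['force'])
W=cloud(c);x,y,z0=s['tool_pos'];z=W[...,2]
for lo in np.arange(.076,.12,.006):
    k=(z>lo)&(z<lo+.006)&(abs(W[...,0]-x)<.014)&(abs(W[...,1]-y)<.012)
    if k.sum()>5:print(round(lo,3),k.sum(),W[k].min(0).round(4),W[k].max(0).round(4))
cv2.imwrite('pics/w4c.png',cv2.resize(c['image'][160:330,200:400,::-1],None,fx=4,fy=3.5))
E
```

```text
[0.45283471 0.30855679 0.11372707] [ 0.31664554  0.50884367 -0.86716539]
0.082 20 [0.4489 0.3052 0.0854] [0.4514 0.3125 0.0879]
0.088 50 [0.4486 0.3053 0.0881] [0.4515 0.3125 0.094 ]
0.094 51 [0.4487 0.3048 0.0942] [0.4522 0.3124 0.1   ]
0.1 36 [0.4483 0.3055 0.1002] [0.4507 0.3123 0.1054]
0.118 249 [0.4425 0.3006 0.1181] [0.4507 0.3167 0.1239]
```

View pics/w4c.png

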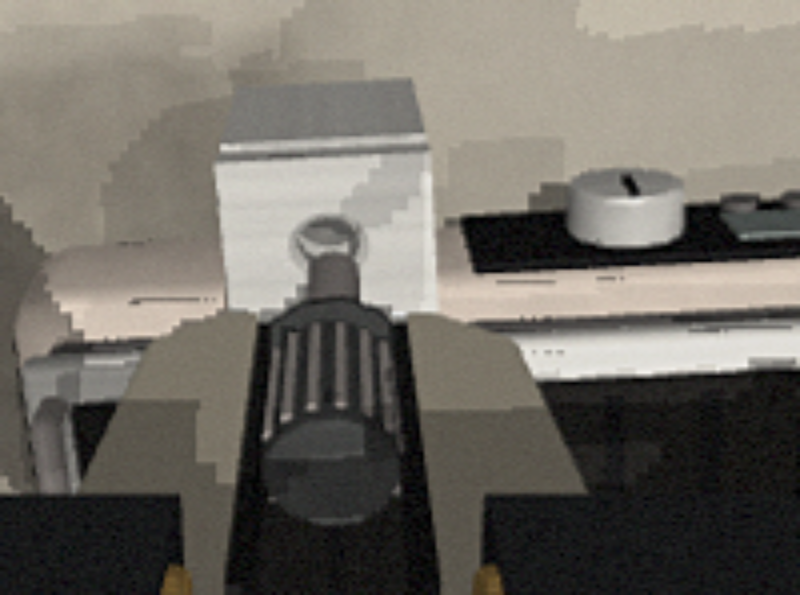

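The crop shows the hole at about (329,242), i.e. image (282.3,229.1), with the pin just above it. I check it against the hole edge ellipse.

```bash
python3 - <<'E'
from h import *
c=dict(np.load('/tmp/wrist.npz'))
def ray(u,v,z):
    d=c['R'].T@np.array([(u-c['cx'])/c['fx'],(v-c['cy'])/c['fy'],1]);o=-c['R'].T@c['t'];return (o+d*(z-o[2])/d[2]).round(4)
print('left',ray(200+289/4,160+243/3.5,.074),'right',ray(200+367/4,160+243/3.5,.074),'top',ray(282,160+214/3.5,.074))
print('tab L',ray(200+222/4,160+240/3.5,.074),'R',ray(200+433/4,160+240/3.5,.074))
print('tab front',ray(280,160+155/3.5,.074))
E
```

```text
left [0.4521 0.302  0.074 ] right [0.4521 0.3145 0.074 ] top [0.4465 0.3083 0.074 ]
tab L [0.4515 0.2913 0.074 ] R [0.4516 0.325  0.074 ]
tab front [0.4353 0.307  0.074 ]
```

Scaled: 0.005 m is 0.1, -0.0006 m is -0.012.

jog_arm(
  rows={"offsets": [[0, 0.006, -0.012, 0, 0], [0, 0, 0, 0.1, 0], [0, 0, 0, 0.08, 0], [0, 0, 0, 0.08, 0], [0, 0, 0, 0.08, 0], [0, 0, 0, 0.06, 0], [0, 0, 0, 0, 0]]},
)

```text
t: 9.35
tool_pos: [0.4514, 0.3075, 0.0916]
orientation: [0.0, -3.141, 0.001]
force: [0.2, 0.2, -0.6]
opening: 0.0159
gripper_force: 25.0
```

Scaled: 0.005 m is 0.1, 0.003 m is 0.06.

jog_arm(
  rows={"offsets": [[0, 0, 0, 0.1, 0], [0, 0, 0, 0.1, 0], [0, 0, 0, 0.1, 0], [0, 0, 0, 0.1, 0], [0, 0, 0, 0.06, 0], [0, 0, 0, 0.02, 0], [0, 0, 0, 0, 0]]},
)

```text
t: 10.05
tool_pos: [0.4517, 0.3078, 0.0687]
orientation: [-0.0, 3.142, 0.0]
force: [-1.4, 1.2, 2.5]
opening: 0.0156
gripper_force: 25.0
```

Scaled: -0.04 m is -0.8, 0.001 m is 0.02.

jog_arm(
  rows={"offsets": [[0, 0, 0, 0.02, 0], [0, 0, 0, 0.01, 0], [0.04, 0, 0, 0, 0], [0.04, 0, 0, 0, 0], [0.04, 0, 0, 0, 0], [0.04, 0, 0, 0, 0], [0.04, 0, 0, 0, 0], [0.04, 0, 0, -0.6, 0], [0.04, 0, 0, -0.8, 0], [0.04, 0, 0, -0.8, 0], [0.04, 0, 0, 0, 0], [0.04, 0, 0, 0, 0]]},
)

```text
t: 11.25
tool_pos: [0.4525, 0.3081, 0.1781]
orientation: [0.0, 3.139, 0.002]
force: [0.7, 0.1, -0.2]
opening: 0.0402
gripper_force: 0.0
```

```bash
cat > m3.py <<'E'
from h import *
s=sensors.read_state();print(s['tool_pos'],s['force'],s['opening'])
c=snap('wrist','w5.png')
W=cloud(c);z=W[...,2]
k=(abs(W[...,0]-.452)<.02)&(abs(W[...,1]-.308)<.02)&(z>.079)&(z<.12)
print('pin top',W[k].max(0),W[k].min(0),np.percentile(z[k],99))
E
python3 m3.py
```

```text
[0.45248747 0.30810412 0.17806484] [ 0.67498769  0.13211856 -0.18526956] 0.04021363917326702
pin top [0.4596181  0.31672783 0.10909529] [0.44252727 0.29983675 0.07920962] 0.10847051947544586
```

The pin's head top measures 0.108, so the pin is fully home and released. Next I turn to the jack's heading (100.3°) and look over the bracket.

Scaled: -0.04 m is -0.8, 0.015 m is 0.3, 0.14 rad / 1.5708 = 0.0891.

jog_arm(
  rows={"offsets": [[0.07, 0, 0, 0, 0.0891], [0.07, 0, 0, 0, 0.0891], [0.07, 0, 0, 0, 0.0891], [0.07, 0, 0, 0, 0.0891], [0.07, 0, 0, 0, 0.0891], [0.07, 0, 0, 0, 0.0891], [0.07, 0, 0, 0, 0.0891], [0.07, 0, 0, 0, 0.0891], [0.07, 0, 0, 0, 0.0891], [0.07, 0, 0, 0, 0.0834], [0.07, -0.8, 0.3, 0, 0], [0.07, -0.8, 0.3, 0, 0], [0.07, -0.8, 0.3, 0, 0], [0.07, -0.8, 0.3, 0, 0], [0.07, 0, 0, 0, 0], [0.07, 0, 0, 0, 0], [0.07, 0, 0, 0, 0]]},
)

```text
t: 13.0
tool_pos: [0.5381, 0.1615, 0.1754]
orientation: [-2.011, -2.411, 0.003]
force: [0.2, -0.2, 0.1]
opening: 0.07
gripper_force: 0.0
```

```bash
python3 - <<'E'
from h import *
import shutil
c=snap('wrist','w6.png');shutil.copy('/tmp/wrist.npz','/tmp/wA.npz')
E
```

The rows are not in the units I measure in: shifts go in shares of 50 mm and turns go in shares of 90 degrees. I convert before sending: -0.045 m is -0.9.

jog_arm(
  rows={"offsets": [[0.07, -0.9, 0, 0, 0], [0.07, -0.9, 0, 0, 0], [0.07, -0.9, 0, 0, 0], [0.07, -0.9, 0, 0, 0], [0.07, 0, 0, 0, 0], [0.07, 0, 0, 0, 0], [0.07, 0, 0, 0, 0]]},
)

```text
t: 13.75
tool_pos: [0.5712, -0.0143, 0.1767]
orientation: [-2.011, -2.413, -0.0]
force: [0.0, 0.5, 0.8]
opening: 0.0705
gripper_force: 0.0
```

```bash
python3 - <<'E'
from h import *
import shutil
c=snap('wrist','w7.png');shutil.copy('/tmp/wrist.npz','/tmp/wB.npz')
cv2.imwrite('pics/w67.png',cv2.resize(np.hstack([cv2.imread('pics/w6.png'),cv2.imread('pics/w7.png')]),(800,300),interpolation=cv2.INTER_AREA))
E
```

```text
(no output)
```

View pics/w67.png

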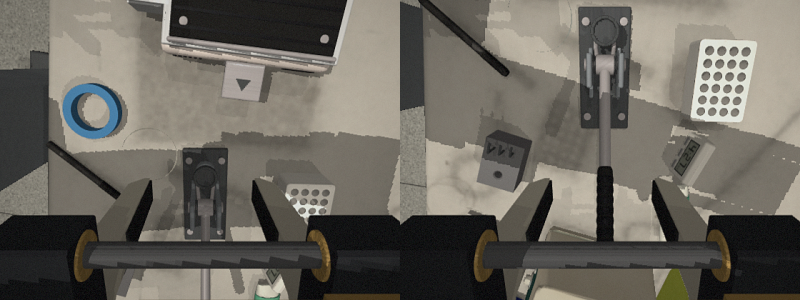

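Left view: bracket with its triangle at (243,85), jack below it. Right view: jack square in the view with the saddle at (608,30) and the pin-free block at (500,160). Now I measure both.

```bash
cat > m4.py <<'E'
from h import *
def L(f):
    c=dict(np.load(f)); return c,cloud(c)
def rect(A,n):
    r=cv2.minAreaRect((A[:,:2]*1000).astype(np.float32));print(n,len(A),np.round(r[0],1),np.round(r[1],1),round(r[2],2))
c,W=L('/tmp/wA.npz');z=W[...,2]
m=(abs(W[...,0]-.57)<.045)&(W[...,1]<.262)&(W[...,1]>.19)&(z>.054)&(z<.060);rect(W[m],'bracket');print(W[m].min(0),W[m].max(0),np.median(z[m]))
# bracket outer edge line & side edges
A=W[m]
ys=[];
for x in np.arange(.552,.592,.002):
    k=A[abs(A[:,0]-x)<.001]
    if len(k)>5: ys.append((x,k[:,1].min()))
ys=np.array(ys);print('outer edge',np.round(ys,4).tolist()[::3])
def jack(W,n):
    z=W[...,2];b=(abs(W[...,0]-.56)<.1)&(W[...,1]<.16)&(W[...,1]>-.04)
    rect(W[b&(z>.0055)&(z<.011)],n+' base')
    k=b&(z>.0365)&(z<.042)&(W[...,1]>.08);rect(W[k],n+' rim');print(W[k].mean(0))
    k=b&(z>.064)&(z<.0715)&(W[...,1]>.03);rect(W[k],n+' cheeks')
jack(W,'A');c,W=L('/tmp/wB.npz');jack(W,'B')
E
python3 m4.py
```

```text
bracket 2894 [558.7 238.8] [64.4 48.2] 3.24
[0.5252085  0.21424139 0.05400171] [0.59198499 0.26190831 0.05914457] 0.056289153343984884
outer edge [[0.552, 0.2145], [0.558, 0.2149], [0.564, 0.215], [0.57, 0.2153], [0.576, 0.2157], [0.582, 0.2168], [0.588, 0.217]]
A base 4215 [596.6  69.4] [140.7 150.2] 10.28
A rim 443 [597.2 100.7] [ 41.4 124.9] 89.87
[0.55383366 0.10183545 0.03835996]
A cheeks 699 [559.5  59.1] [40.  46.1] 10.15
B base 6690 [596.7  69.1] [140.8 148.4] 10.39
B rim 615 [597.9 104.6] [125.   40.5] 4.45
[0.55209746 0.1039283  0.03809983]
B cheeks 1060 [559.9  57.2] [40.1 48.2] 10.32
```

```bash
cat >> m4.py <<'E'
print('---')
c,W=L('/tmp/wA.npz');z=W[...,2]
m=(W[...,0]>.54)&(W[...,0]<.605)&(W[...,1]<.252)&(W[...,1]>.19)&(z>.054)&(z<.060);A=W[m];rect(A,'bracket')
def line(p,n):
    p=np.array(p);vx,vy,x,y=cv2.fitLine(p.astype(np.float32),cv2.DIST_HUBER,0,.001,.01).ravel();print(n,np.degrees(np.arctan2(vy,vx)).round(2),round(float(x),4),round(float(y),4))
line([(x,A[abs(A[:,0]-x)<.001][:,1].min()) for x in np.arange(.552,.588,.002)],'outer')
for f,n in((np.min,'xmin'),(np.max,'xmax')): line([(f(A[abs(A[:,1]-y)<.001][:,0]),y) for y in np.arange(.222,.248,.002)],n)
# rail outer edge (top z .084)
m=(z>.081)&(z<.087)&(W[...,0]>.45)&(W[...,0]<.70);R=W[m];print(len(R),R.min(0),R.max(0))
line([(x,R[abs(R[:,0]-x)<.0015][:,1].min()) for x in np.arange(R[:,0].min()+.02,R[:,0].max()-.02,.004) if (abs(R[:,0]-x)<.0015).sum()>3],'rail')
c,W=L('/tmp/wB.npz');z=W[...,2]
m=(W[...,0]>.5)&(W[...,0]<.606)&(W[...,1]<.15)&(W[...,1]>-.03)&(z>.006)&(z<.0105);rect(W[m],'base')
m=(W[...,0]>.53)&(W[...,0]<.58)&(W[...,1]<.14)&(W[...,1]>.085)&(z>.033)&(z<.042);rect(W[m],'saddle')
E
python3 m4.py | sed -n '/---/,$p'
```

```text
---
bracket 2594 [569.1 234.2] [44.1 37.9] 3.13
outer 3.59 0.569 0.2156
xmin -86.36 0.5473 0.2338
xmax -86.27 0.5908 0.2332
1634 [0.48349602 0.26060309 0.08100047] [0.65028614 0.27495768 0.08508564]
rail 3.44 0.5679 0.2656
base 6354 [558.8  62.2] [ 63.7 148.4] 10.31
saddle 1414 [551.1 103.2] [36.1 32.2] 89.45
```

The pad is at (0.5693, 0.2277) and the saddle at (0.551, 0.105), with all sizes matching the given ones. The jack needs to move about (+0.018, +0.122). Grasping the cheeks.

Scaled: 0.04 m is 0.8, 0.0016 m is 0.032.

jog_arm(
  rows={"offsets": [[0.07, 0.8, 0.032, 0, 0], [0.07, 0.79, 0, 0, 0], [0.07, 0, 0, 0.8, 0], [0.07, 0, 0, 0.8, 0], [0.07, 0, 0, 0.8, 0], [0.07, 0, 0, 0.6, 0], [0.07, 0, 0, 0, 0], [0.07, 0, 0, 0, 0], [0.03, 0, 0, 0, 0], [0.03, 0, 0, 0, 0], [0.03, 0, 0, 0, 0], [0.03, 0, 0, 0, 0], [0.03, 0, 0, 0, 0], [0.03, 0, 0, 0, 0]]},
  squeeze=40,
)

```text
t: 15.2
tool_pos: [0.5599, 0.0624, 0.0279]
orientation: [2.012, 2.411, 0.002]
force: [1.6, 1.6, 5.6]
opening: 0.0399
gripper_force: 40.0
```

Scaled: 0.02 m is 0.4, 0.015 m is 0.3.

jog_arm(
  rows={"offsets": [[0.03, 0, 0, -0.05, 0], [0.03, 0, 0, 0, 0], [0.03, 0.3, 0.16, 0, 0], [0.03, 0.4, 0.16, 0, 0], [0.03, 0.4, 0.16, 0, 0], [0.03, 0.4, 0.16, 0, 0], [0.03, 0.4, 0.16, 0, 0], [0.03, 0.24, 0, 0, 0], [0.03, 0.12, 0, 0, 0], [0.03, 0.078, 0, 0, 0], [0.03, 0, 0, 0, 0], [0.03, 0, 0, 0, 0]]},
)

```text
t: 16.4
tool_pos: [0.5771, 0.1839, 0.0291]
orientation: [-2.014, -2.411, 0.001]
force: [-0.1, -0.1, -9.0]
opening: 0.04
gripper_force: 40.0
```

```bash
python3 - <<'E'
from h import *
c=snap('wrist','w8.png');s=sensors.read_state();print(s['tool_pos'],s['force'],s['opening'])
W=cloud(c);z=W[...,2]
A=W[(W[...,0]>.54)&(W[...,0]<.605)&(W[...,1]<.252)&(W[...,1]>.19)&(z>.054)&(z<.060)];print('br',A.min(0),A.max(0),len(A))
B=W[(abs(W[...,0]-.575)<.035)&(W[...,1]>.18)&(W[...,1]<.24)&(z>.034)&(z<.045)];print('sad',len(B),B.min(0),B.max(0))
cv2.imwrite('pics/w8c.png',cv2.resize(c['image'][0:330,120:460,::-1],None,fx=1.8,fy=1.8))
E
```

```text
[0.57726379 0.18381598 0.02927781] [-0.03961102 -0.18625972 -8.56754782] 0.03988222285638683
br [0.54659793 0.19000682 0.05400824] [0.60492985 0.25199944 0.05999835] 9901
sad 716 [0.54641076 0.18804161 0.03403155] [0.60241195 0.20979034 0.04498195]
```

View pics/w8c.png

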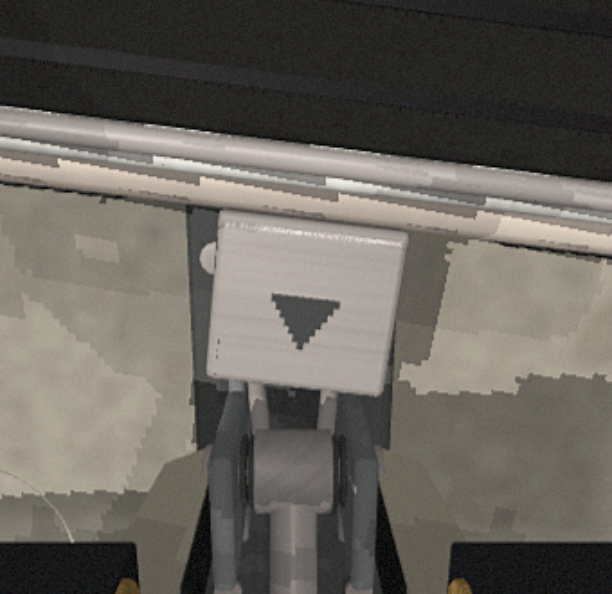

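The force reads -8.6 N, so the jack hangs clear. The bracket sits centred over the toe, and my estimate puts the saddle within about 1 mm of the pad. Set down and release.

Scaled: 0.0015 m is 0.03, 0.0005 m is 0.01.

jog_arm(
  rows={"offsets": [[0.03, 0, 0.006, 0.03, 0], [0.03, 0.01, 0, 0.03, 0], [0.03, 0, 0, 0.01, 0], [0.03, 0, 0, 0, 0], [0.065, 0, 0, 0, 0], [0.065, 0, 0, 0, 0], [0.065, 0, 0, 0, 0], [0.065, 0, 0, 0, 0], [0.065, 0, 0, 0, 0]]},
)

```text
t: 17.35
tool_pos: [0.5777, 0.1852, 0.026]
orientation: [2.013, 2.412, 0.001]
force: [0.2, -1.1, -0.7]
opening: 0.0649
gripper_force: 0.0
```

Scaled: -0.05 m is -1, -0.0007 m is -0.014.

jog_arm(
  rows={"offsets": [[0.065, 0, 0, -0.6, 0], [0.065, 0, 0, -1, 0], [0.065, 0, 0, -1, 0], [0.065, -0.66, -0.014, 0, 0], [0.065, -0.66, 0, 0, 0], [0.065, -0.66, 0, 0, 0], [0.065, -0.64, 0, 0, 0], [0.065, 0, 0, 0, 0], [0.05, 0, 0, 0, 0], [0.05, 0, 0, 0, 0]]},
)

```text
t: 18.35
tool_pos: [0.6001, 0.0569, 0.1557]
orientation: [-2.012, -2.412, -0.0]
force: [0.0, 0.8, -0.0]
opening: 0.0533
gripper_force: 0.0
```

```bash
python3 - <<'E'
from h import *
c=snap('wrist','w9.png');sd=snap('side');s=sensors.read_state();print(s['tool_pos'],s['force'],s['opening'])
W=cloud(c);z=W[...,2]
def rect(A,n):
    r=cv2.minAreaRect((A[:,:2]*1000).astype(np.float32));print(n,len(A),np.round(r[0],1),np.round(r[1],1),round(r[2],2))
rect(W[(W[...,0]>.5)&(W[...,0]<.65)&(W[...,1]<.30)&(W[...,1]>.08)&(z>.006)&(z<.0105)],'base')
rect(W[(W[...,0]>.55)&(W[...,0]<.61)&(W[...,1]<.21)&(W[...,1]>.15)&(z>.064)&(z<.0715)],'cheeks')
A=W[(W[...,0]>.54)&(W[...,0]<.605)&(W[...,1]<.25)&(W[...,1]>.205)&(z>.054)&(z<.060)];rect(A,'br')
V=cloud(sd).reshape(-1,3);K=sd['image'].reshape(-1,3)
k=(abs(V[:,0]-.6)<.035)&(V[:,1]>.0)&(V[:,1]<.15)&(V[:,2]>.06)&(V[:,2]<.16)&(K.max(1)<70);
for y in np.arange(0,.14,.015):
    q=V[k&(abs(V[:,1]-y)<.0075)]
    if len(q)>3: print(round(y,3),len(q),q.mean(0).round(4),q[:,2].max().round(4))
E
```

```text
[0.60006399 0.05722213 0.15577189] [1.18840488 0.47359015 0.9261771 ] 0.051067107358239584
base 4826 [581.2 159.2] [63.8 99.8] 10.31
cheeks 1205 [578.1 177.3] [40.  37.4] 10.84
br 0 [0. 0.] [0. 0.] 0.0
0.015 18 [0.6052 0.019  0.149 ] 0.1537
0.03 31 [0.6008 0.0289 0.1447] 0.1539
0.045 27 [0.5975 0.0446 0.135 ] 0.1461
0.06 24 [0.5953 0.0603 0.1259] 0.1366
0.075 23 [0.5923 0.0746 0.1174] 0.1281
0.09 13 [0.5906 0.0867 0.1117] 0.1223
```

View pics/w9.png

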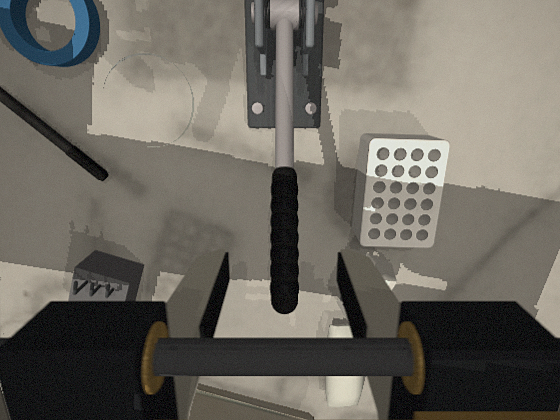

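The handle grip lies between the fingers (column 285, rows 170-310). From the base's rear edge the saddle comes out at (0.569, 0.227), within 1 mm of the pad. Grip the handle.

Scaled: 0.03 m is 0.6, 0.021 m is 0.42.

jog_arm(
  rows={"offsets": [[0.045, -0.02, 0, 0.6, 0], [0.045, 0, 0, 0.42, 0], [0.045, 0, 0, 0, 0], [0.01, 0, 0, 0, 0], [0.01, 0, 0, 0, 0], [0.01, 0, 0, 0, 0], [0.01, 0, 0, 0, 0], [0.01, 0, 0, 0, 0], [0.01, 0, 0, 0, 0]]},
  squeeze=25,
)

```text
t: 19.35
tool_pos: [0.6012, 0.055, 0.1057]
orientation: [2.012, 2.411, 0.002]
force: [2.7, -0.2, 1.8]
opening: 0.0148
gripper_force: 25.0
```

Scaled: 0.0083 m is 0.166, 0.008 m is 0.16.

jog_arm(
  rows={"offsets": [[0.01, -0.08, 0, 0.15, 0], [0.01, -0.072, 0, 0.15, 0], [0.01, -0.06, 0, 0.16, 0], [0.01, -0.06, 0, 0.16, 0], [0.01, -0.044, 0, 0.16, 0], [0.01, -0.042, 0, 0.16, 0], [0.01, -0.026, 0, 0.166, 0], [0.01, 0, 0, 0, 0]]},
)

```text
t: 20.15
tool_pos: [0.6035, 0.0358, 0.0483]
orientation: [-2.013, -2.411, 0.001]
force: [0.8, -1.0, 5.5]
opening: 0.0152
gripper_force: 25.0
```

Scaled: 0.0083 m is 0.166, 0.004 m is 0.08.

jog_arm(
  rows={"offsets": [[0.01, -0.026, 0, 0.166, 0], [0.01, -0.01, 0, 0.166, 0], [0.01, -0.008, 0, 0.166, 0], [0.01, 0, 0, 0.08, 0], [0.01, 0, 0, 0.02, 0], [0.01, 0, 0, 0, 0], [0.01, 0, 0, 0, 0], [0.01, 0, 0, 0, 0]]},
)

```text
t: 20.95
tool_pos: [0.6041, 0.0342, 0.0199]
orientation: [-2.013, -2.412, 0.0]
force: [-0.0, -1.1, 7.8]
opening: 0.0149
gripper_force: 25.0
```

```bash
cat > m5.py <<'E'
from h import *
c=snap('scene','sc9.png');sd=snap('side','sd9.png')
s=sensors.read_state();print(s['t'],s['tool_pos'],s['force'],s['opening'],s['gripper_force'])
for n in('scene','side'):
    W=cloud(dict(np.load(f'/tmp/{n}.npz')));z=W[...,2]
    k=(W[...,0]>.5)&(W[...,0]<.64)&(W[...,1]>.262)&(W[...,1]<.285)&(z>.07)&(z<.12);print(n,'right rail z',np.percentile(z[k],[50,95,99]))
    k=(W[...,0]>.5)&(W[...,0]<.64)&(W[...,1]>.47)&(W[...,1]<.49)&(z>.07)&(z<.12);print(n,'left rail z',k.sum(),np.percentile(z[k],[50,95,99]) if k.sum() else 0)
    k=(W[...,0]>.55)&(W[...,0]<.59)&(W[...,1]>.213)&(W[...,1]<.25)&(z>.05)&(z<.09);print('bracket z',np.percentile(z[k],[10,50,90]))
o=np.zeros((450,800,3),np.uint8)
o[:,:400]=cv2.resize(cv2.imread('pics/sc9.png')[170:290,190:310],(400,400))[:450].copy() if False else 0
a=cv2.resize(cv2.imread('pics/sc9.png')[165:290,190:390],(400,250),interpolation=2);b=cv2.resize(cv2.imread('pics/sd9.png')[185:300,200:370],(400,270),interpolation=2)
o[:250,:400]=a;o[:270,400:]=b;cv2.imwrite('pics/fin.png',o[:270])
E
python3 m5.py
```

```text
21.05 [0.60408963 0.03418804 0.01989968] [-1.28774747 -0.18835728  7.73186852] 0.015204620255322808 25.000576972961426
scene right rail z [0.08303071 0.09169876 0.09269621]
scene left rail z 0 0
bracket z [0.05495034 0.06659601 0.06822938]
side right rail z [0.08271863 0.09133097 0.09245469]
side left rail z 0 0
bracket z [0.05483016 0.06583991 0.06762593]
```

jog_arm(
  rows={"offsets": [[0.01, 0, 0, 0, 0], [0.01, 0, 0, 0, 0], [0.01, 0, 0, 0, 0], [0.01, 0, 0, 0, 0], [0.01, 0, 0, 0, 0]]},
)

```text
t: 21.55
tool_pos: [0.6041, 0.0342, 0.0199]
orientation: [-2.013, -2.412, 0.0]
force: [-1.6, -1.6, 7.0]
opening: 0.0155
gripper_force: 25.0
```

```bash
sed -i '/^o/,$d' m5.py; python3 m5.py; python3 - <<'E'
from h import *
for n in('scene','side'):
    W=cloud(dict(np.load(f'/tmp/{n}.npz')));z=W[...,2]
    k=(abs(W[...,0]-.452)<.012)&(abs(W[...,1]-.308)<.012)&(z>.095)&(z<.125);print('pin head',W[k].mean(0).round(4),np.percentile(z[k],97).round(4))
    k=(abs(W[...,0]-.45)<.02)&(abs(W[...,1]-.308)<.02)&(z>.07)&(z<.083);print('tab',np.median(z[k]))
    A=W[(W[...,0]>.54)&(W[...,0]<.605)&(W[...,1]<.25)&(W[...,1]>.2)&(z>.062)&(z<.07)];print('bracket',np.percentile(A,[1,99],axis=0).round(4).tolist())
E
```

```text
21.65 [0.60410759 0.03415473 0.01991802] [-0.42376267 -0.62622886  6.5677663 ] 0.01521812838509911 25.00055640935898
scene right rail z [0.08314475 0.09191913 0.09278015]
scene left rail z 0 0
bracket z [0.05503591 0.06645282 0.06812881]
side right rail z [0.08272586 0.09177628 0.09268418]
side left rail z 0 0
bracket z [0.05512956 0.06566485 0.06795767]
pin head [0.4475 0.3085 0.1067] 0.1148
tab 0.08002616933032106
bracket [[0.5452, 0.2018, 0.0626], [0.5906, 0.2488, 0.0689]]
pin head [0.4524 0.3073 0.1056] 0.1153
tab 0.07985546917351517
bracket [[0.5498, 0.2134, 0.0631], [0.5899, 0.2498, 0.0689]]
```

The shaker is steady, with its right side about 8–10 mm up. The pin is still seated: tab at 80 mm, head top at 115 mm. Handing in.

```bash
python3 -c "
from plant import robot
print(robot.close_job())"
```

```text
the job is handed in; nothing more can be done
None
```

I handed the job in at about 21.7 s: the lock pin is home and released, the jack's saddle is within about 1 mm of the lift pad, and the gripper is holding the handle right down with the shaker's right side about 8–10 mm up; no verdict came back, and I viewed 11 pictures against the limit of 10.

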